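# Set a candle log level on a crank-adjusted V-rest

## Task

Set up the round candle log on the V-rest for finishing: wind the hand crank until the jack's V notch is as high as the fixed one, and lay the log across both V notches, about centred, with its brass cups facing up, so that it sits level. Set the log down gently rather than dropping it, and leave the other things on the bench where they are.

Things in the scene. Friction and masses are not known exactly. Their poses are not given: they have to be found in the camera images.
- log: Loose birch log with grey-brown bark, 200 mm long, 48 mm diameter, 0.2 to 0.35 kg, with three brass candle cups (26 mm across, standing 3.5 mm proud) in a row along its top and a 14 mm wide flat foot strip under it. Origin at its middle, on its axis, 24.5 mm above the bench at the start. x: along its length; z: up, towards the cups. Both ends are alike, so it may lie either way round.
- baseboard: Fixed square wooden board, 220 x 220 x 18 mm, on which both V supports stand. Origin: centre of its underside, on the bench. x points to the far side, y along the line on which the log has to lie. That line is 55 mm to +x from the origin. The supports stand on it at y = -60 mm and y = +60 mm, and which is on which side varies.
- steady_v (a point): Fixed V support (wooden V block on a wooden post, no crank): the point on the axis of a log lying in its V, 110 mm above the bench. The V is a 90 degree notch, 26 mm thick along the log, open upwards; its lips are 62 mm apart and about 3 mm below this point; the block is 76 mm wide across the log.
- jack_v (a point): The same point of the jack's V block, an equal block that goes up and down on a green cast jack: 90 to 100 mm above the bench at the start, 125 mm at most. The log is level when this point is as high as steady_v.
- crank (a joint): Angle of the jack's hand crank, rad, 0 to 21; it grows as the crank turns clockwise seen from above, and the V rises 10 mm per full turn (0 is 90 mm, level is about 12.57). It starts between 0 and 6.3 and stays where it is left; it turns easily about a vertical axis that stands 120 mm to the baseboard's -x side of the jack's V. At 0 and after every full turn the arm points to -x of the baseboard.
- crank_grip (a point): Where to grip the crank: the middle of its upright dark wood handle (22 mm diameter, 46 mm tall, spins freely on its pin), 40 mm from the crank's axis and 100 mm above the bench. The handle stands from 72 to 118 mm above the bench; the steel arm below it ends at 72 mm.
- faceplate: Bystander: loose steel disc, 100 mm across, with a raised hub, 26 mm high. Origin: centre of its underside.
- glue: Bystander: loose white plastic bottle, 56 mm diameter, 130 mm tall. Origin: centre of its underside.
- wax: Bystander: loose grey metal tin of wax, 76 mm across, 52 mm high. Origin: centre of its underside.
- steady: The whole fixed V support. Origin: centre of its foot, on top of the baseboard (18 mm above the bench); axes as the baseboard's.
- jack: The whole jack with its V block and crank. Origin: under its V, on top of the baseboard (18 mm above the bench); axes as the baseboard's. Its green gearbox under the crank is 62 x 56 mm, its top 58 mm above the bench.
Not all that is in view belongs to the job. What is meant by the log is not purple, and is the smaller of those in its own colour.

How it is judged:
By the outcome, as a careful person would: the job done as asked, in the order asked, and still so for the second after the job is handed in, with the robot touching nothing.
It also fails if it takes over 64 s, if anything falls off the work surface, if the arm or the gripper's body presses on something with over 40 N, if the wrist force passes 120 N, or if a joint passes its speed limit or range.

## Robot

A 7-joint arm with a two-finger parallel gripper is mounted at the origin on the work surface. World frame = base frame: x ahead of the robot, y to its left, z up, the work surface at z = 0. Lengths are in mm, angles in rad, forces in N, time in s.
With the tool pointing down it reaches from about 425 to 950 mm from the base axis. Payload 4.7 kg.
Tool frame: the origin (TCP) lies between the finger pads; the fingertips stand 25 mm ahead of it and the grasp point (between the pads) lies 6 mm ahead of it; z points along the fingers, y is the line along which they close (so a half turn about z gives the same grasp; the last joint's range is limited). The gripper opens to 87 mm and grips with 3 to 60 N. Pads are 19 mm wide; open, the fingers measure 117 mm over their backs; the gripper's body (75 mm by 190 mm) begins 51 mm behind the grasp point.
Start: joints at [1.192, 0.469, -0.049, 1.532, 0.024, 1.141, -0.082], TCP at [231.377, -634.126, 208.173] pointing down, gripper open.
Joint ranges: [-2.59, 2.59], [-0.33, 1.99], [-1.39, 1.29], [0.1, 2.45], [-1.04, 4.18], [0.21, 1.99], [-2.66, 2.66]. Speed limits (rad/s): [2.57, 2.57, 3.14, 3.14, 3.14, 3.14, 3.14].

## Interface

Orientations are given as a rotation vector (axis times angle).
In Python, from rig import manip gives the robot as it stands. The module is installed in compiled form; this text tells all that it offers.
- The arm moves only by the tool apply_moves, never from a script. Its argument "series" is a list that holds one entry, the list of rows, each a list of 5 numbers: the shift along the tool's x, y, z normalised to -1 to 1, where 1 is 500 mm, then the turn about the tool's z normalised to -1 to 1, where 1 is 0.1 rad, then the opening, from 0 (shut) to 1 (fully open). In form: [[[dx, dy, dz, spin, claw], ...]]. A call has exactly 8 rows; each row shifts and turns the commanded pose from where the row before left it, along the tool's axes as they then stand; what a row does not reach is not made up. A row lasts 1/12 s, in which the tool goes at most 41.7 mm and 7.16 degrees, less where a joint would pass 70% of its speed; a pose out of reach is approached as far as the arm can. A call with a number of a shift or a turn outside -1 to 1 is refused whole. A call with a gripper value outside its range is refused whole. The fingers move at their own pace and stop on an object; the grip force is fixed at half the most. Time passes only in rows, so rows that do not move let the fingers close, or fill a call up. It gives the time, the measured TCP pose, the force, the opening and the grip force at its end, in the units of the state.
- manip.get_obs(): the state, without advancing time (a new reading comes with each control period).
- manip.read_camera(name): name is "scene" or "top" or "wrist"; returns a dict with "color" (400x640x3 uint8, blue, green, red), "z_map" (400x640 float32, mm along the optical axis (not along the pixel's ray), 0 where there is no reading), "intrinsics" (3x3 intrinsics, pixels), "extrinsics" (4x4, takes a point from camera to world coordinates). Camera axes: x right, y up, looking along -z (the intrinsics and any distortion apply to the point x, -y, -z); pixel columns grow to the right and rows downward; lengths in mm; the calibration is good to about 2 mm. A picture is of the moment at which its call begins.
- manip.hand_in(): hands the job in; it is judged then, once.
Trained networks look in a picture, given as the dict that the camera call returned (one of the last four; its "shot" number tells which), for a name from the list of things; names that differ only in an ending like _2 or _b are one class to them, and where a whole thing is asked for, a point or a joint stands for the part that bears it (a point fixed in the world has none). Each returns a list of dicts, best first, with "conf" (0 to 1); they miss things now and then, are a little off and sometimes report something else, mostly with a low value. They report only what shows in the picture. A call takes as long as a camera call. They do not tell look-alikes from the thing itself.
- manip.spot_in(label, picture): "pixel" ([column, row] in pixels, amid what is visible of it).
- manip.mark_of(label, picture): "pixel" ([column, row] in pixels: a listed point, or the origin of a listed thing).
The state is a dict: "clock": time; "qpos": joint angles; "joint_velocities": joint speeds; "joint_efforts": joint torques, N m; "tool_pos": TCP position; "orientation": TCP orientation; "ft_force": force on the tool from outside, world axes, zero at the start; "wrist_torque": the same for the moment, N m; "finger_gap": finger opening in mm; "grip_force": force on a finger pad.
Only numpy, scipy, OpenCV 4.12 (cv2) and the standard library are available. Lean on these libraries where they do the work, as an engineer would, in place of code of your own. Each camera call takes 0.05 s, during which the arm holds its last target. There are 200 camera calls.

## Working session

There is one attempt and no reset: what is moved stays moved. The work goes in short steps, Python scripts to look and compute and a tool call to move; the robot and the scene stay as the last step left them, time stands still between calls to the robot, and variables do not carry over. Pictures are saved under pics/ and viewed, at most 10 in all, crops included, and the job is handed in when it is done.

Besides the shell and the picture viewer there is one more tool, called after "Request:" as a command line: name --argument value ..., lists and objects as JSON in quotes. apply_moves: Moves the arm, as the interface text tells. Its arguments: {"type":"object","properties":{"series":{"type":"array","items":{"type":"array","items":{"type":"array","items":{"type":"number"}}}}},"required":["series"]}

```bash
mkdir -p pics; cat > h.py <<'E'
import numpy as np, cv2
from rig import manip
def w(pic,px,py,r=2,depth=None,z=None):
    K=np.array(pic["intrinsics"]);T=np.array(pic["extrinsics"])
    ray=np.array([(px-K[0,2])/K[0,0],-(py-K[1,2])/K[1,1],-1.])
    if z is not None:
        d=T[:3,:3]@ray; return T[:3,3]+d*(z-T[2,3])/d[2]
    x,y=int(round(px)),int(round(py))
    p=pic["z_map"][max(y-r,0):y+r+1,max(x-r,0):x+r+1]; p=p[p>0]
    d=np.median(p) if depth is None and len(p) else (depth or 0)
    return (T@np.r_[ray*d,1])[:3]
def cloud(pic):
    K=np.array(pic["intrinsics"]);T=np.array(pic["extrinsics"]);z=pic["z_map"]
    v,u=np.mgrid[0:z.shape[0],0:z.shape[1]]
    c=np.stack([(u-K[0,2])/K[0,0]*z,-(v-K[1,2])/K[1,1]*z,-z],-1)
    P=c@T[:3,:3].T+T[:3,3]; P[z<=0]=np.nan
    return P
E
python3 - <<'E'
from h import *
np.set_printoptions(precision=1,suppress=True)
s=manip.get_obs();print(s)
for n in("scene","top"):
    p=manip.read_camera(n);cv2.imwrite(f"pics/{n}0.png",p["color"]);print(n,p["extrinsics"],p["intrinsics"])
    for l in("log","baseboard","steady_v","jack_v","crank_grip","faceplate","glue","wax","steady","jack"):
        print(l,[(np.round(d["pixel"]),round(d["conf"],2),w(p,*d["pixel"])) for d in manip.mark_of(l,p)])
E
```

```text
{'clock': 0.0, 'qpos': array([ 1.2,  0.5, -0. ,  1.5,  0. ,  1.1, -0.1]), 'joint_velocities': array([ 0., -0.,  0., -0., -0.,  0., -0.]), 'joint_efforts': array([ -0. , -50.8,  -0.1, -23.6,  -0.1,   0. ,   0. ]), 'tool_pos': array([ 231.1, -633.5,  207.1]), 'orientation': array([-3.1, -0.5,  0. ]), 'ft_force': array([ 0.1, -0.5, -1. ]), 'wrist_torque': array([ 0., -0., -0.]), 'grip_force': 0.0, 'finger_gap': 87.12105486402515}
scene [[   0.4   -0.5    0.8 1465.2]
 [   0.9    0.2   -0.4 -413.8]
 [   0.     0.8    0.5  738.1]
 [   0.     0.     0.     1. ]] [[384.2   0.  321. ]
 [  0.  384.2 198.8]
 [  0.    0.    1. ]]
log [(array([280., 293.]), 0.72, array([ 828. , -218.9,   40.4])), (array([253., 236.]), 0.7, array([ 594.8, -221.1,   47.4])), (array([205., 196.]), 0.55, array([ 324.9, -310.1,   48.4]))]
baseboard []
steady_v [(array([364., 199.]), 0.73, array([520.5, 190. ,  33.3])), (array([366., 225.]), 0.57, array([658.6, 116.4,  37.1]))]
jack_v [(array([389., 216.]), 0.88, array([628.1, 221.3,  24.4])), (array([359., 267.]), 0.67, array([800.2,  17.3,  19.6])), (array([390., 191
[... 1330 characters left out ...]
, (array([214., 165.]), 0.62, array([611.5, 245. ,  68.4])), (array([250., 185.]), 0.31, array([566.2, 160.6,  18.6]))]
crank_grip [(array([210., 202.]), 0.7, array([516. , 239.2, 119.5]))]
faceplate [(array([302., 107.]), 0.64, array([773.5,  28.4,  27.1]))]
glue [(array([459., 138.]), 0.83, array([ 689. , -373.2,   67.2]))]
wax [(array([171., 136.]), 0.89, array([686.8, 358.9,  51.7]))]
steady [(array([265., 155.]), 0.89, array([635.1, 116.1,  81.2])), (array([268., 161.]), 0.67, array([620.9, 109.3,  87.9]))]
jack [(array([219., 171.]), 0.88, array([596.7, 231.9,  70. ])), (array([214., 165.]), 0.62, array([611.5, 245. ,  68.4])), (array([250., 185.]), 0.31, array([566.2, 160.6,  18.6]))]
```

```bash
python3 - <<'E'
import cv2
a=cv2.imread("pics/top0.png");cv2.imwrite("pics/topc.png",cv2.resize(a[40:340,120:520],None,fx=2,fy=2,interpolation=cv2.INTER_CUBIC))
b=cv2.imread("pics/scene0.png");cv2.imwrite("pics/scenec.png",cv2.resize(b[130:350,160:480],None,fx=2.5,fy=2.5,interpolation=cv2.INTER_CUBIC))
E
```

```text
(no output)
```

View pics/topc.png

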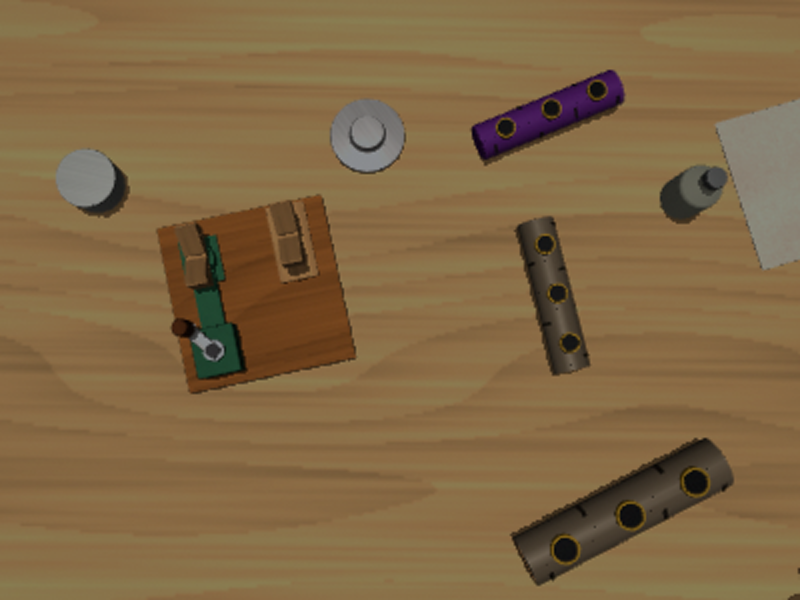

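View pics/scenec.png

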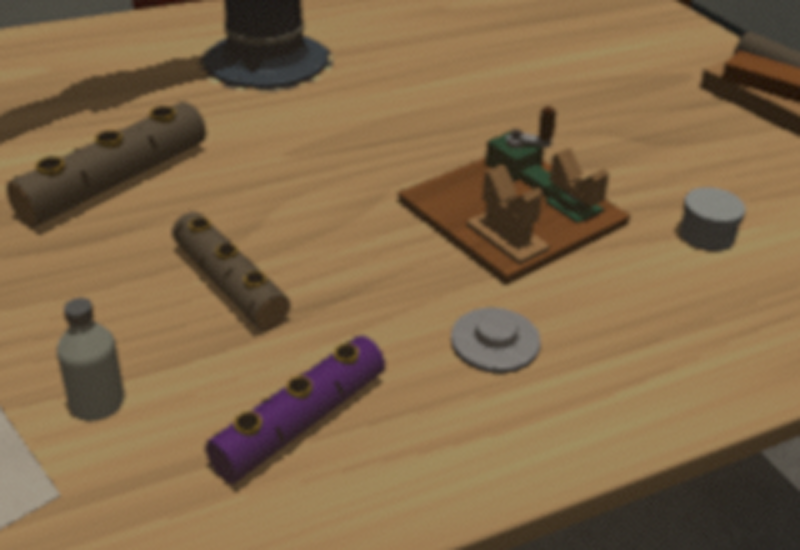

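In the top view there are three candidates: the purple log (394,97), a brown log (395,190) and a bigger brown one (431,298). The log meant is (395,190), because it isn't purple and is the smaller of the two brown ones. The crops also show the jack at +y, the steady at -y, and the crank arm pointing roughly up and left. Next I'll measure accurately.

```bash
cat > meas.py <<'E'
from h import *
np.set_printoptions(precision=2,suppress=True)
def rect(P,m):
    q=P[m][:,:2].astype(np.float32); r=cv2.minAreaRect(q); return r
E
python3 - <<'E'
from meas import *
from scipy.spatial.transform import Rotation as R
p=manip.read_camera("top");P=cloud(p)
x,y,z=P[...,0],P[...,1],P[...,2]
near=lambda cx,cy,r:np.hypot(x-cx,y-cy)<r
print("bench z",np.nanmedian(z[near(700,-50,60)]), "board",np.nanmedian(z[near(540,140,15)]))
bx=(near(556,167,170))&(z>9)
c=p["color"]
print("board rect",rect(P,bx&(z<30)),rect(P,bx))
lg=near(556,-212,125)&(z>15)
print("log",rect(P,lg),"ztop",np.nanpercentile(z[lg],[50,95,99]))
q=P[lg&(z>40)][:,:2];print("top strip mean",q.mean(0),rect(P,lg&(z>40)))
# brass/black cups: pixels
hs=near(505,238,60)&(z>100)&(z<135)
print("handle top",np.nanmean(P[hs],0),hs.sum(),rect(P,hs))
for n,cx,cy in(("steady",622,115),("jack",600,237)):
    m=near(cx,cy,55)&(z>62);print(n,rect(P,m),np.nanpercentile(z[m],[50,90,98]))
# log cups dark centers
m=(lg&(z>25)).astype(np.uint8)
d=((c.max(2)<40)&(m>0)).astype(np.uint8)
n,l,st,ce=cv2.connectedComponentsWithStats(d)
for i in range(1,n):
    if st[i,4]>15: print("cup",ce[i],st[i,4],w(p,*ce[i],z=50))
s=manip.get_obs();print(R.from_rotvec(s["orientation"]).as_matrix(),s["tool_pos"])
a=c[130:260,350:440];cv2.imwrite("pics/logcrop.png",cv2.resize(a,None,fx=4,fy=4))
E
```

```text
bench z 0.688955665452113 board 19.09276316274827
board rect ((564.3935546875, 167.06517028808594), (220.9569091796875, 220.54701232910156), 12.799042701721191) ((564.3935546875, 167.06517028808594), (220.9569091796875, 220.54701232910156), 12.799042701721191)
log ((565.2266845703125, -220.90158081054688), (201.05307006835938, 47.85110092163086), 13.997125625610352) ztop [45.74 54.43 56.39]
top strip mean [ 563.73 -220.18] ((565.0575561523438, -220.47608947753906), (200.9393768310547, 41.57500076293945), 13.917935371398926)
handle top [512.36 239.56 116.34] 78 ((513.020751953125, 240.43948364257812), (21.15971565246582, 18.670120239257812), 7.296285152435303)
steady ((631.0028686523438, 120.28140258789062), (76.7192153930664, 26.025419235229492), 12.944231033325195) [ 94.49 106.16 108.95]
jack ((604.4130249023438, 237.33395385742188), (76.5087661743164, 27.032115936279297), 12.559786796569824) [79.87 89.49 92.44]
cup [392.02 161.33] 42 [ 629.46 -205.42   50.  ]
cup [398.19 185.93] 42 [ 566.27 -221.13   50.  ]
cup [404.57 210.89] 44 [ 502.63 -237.26   50.  ]
[[ 0.94  0.34  0.  ]
 [ 0.34 -0.94 -0.  ]
 [ 0.    0.   -1.  ]] [ 231.39 -634.16  208.22]
```

View pics/logcrop.png

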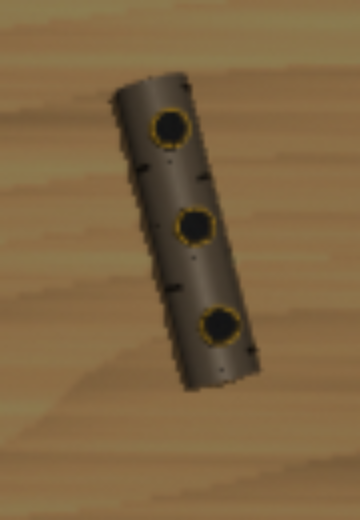

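The crop shows a plain bark log with three brass cups. It measures 201 x 48 mm, so this is the one. The board measures 221 x 221 mm at yaw 12.8°. The handle sits about 39 mm from the crank axis, which gives a crank angle of about 2.5 rad and fits a V height of about 94 mm.

```bash
cat > go.py <<'E'
# usage: go.py x y z yaw_deg : needed shift in tool axes (normalised) and spin units
import sys
from h import *
from scipy.spatial.transform import Rotation as R
np.set_printoptions(precision=4,suppress=True)
s=manip.get_obs();M=R.from_rotvec(s["orientation"]).as_matrix()
yaw=np.degrees(np.arctan2(M[1,0],M[0,0]))
print("t",round(s["clock"],2),"pos",s["tool_pos"],"yaw",round(yaw,2),"F",s["ft_force"],"gap",round(s["finger_gap"],1),"grip",round(s["grip_force"],1))
if len(sys.argv)>1:
    t=np.array(list(map(float,sys.argv[1:4])));Y=float(sys.argv[4])
    c,si=np.cos(np.radians(Y)),np.sin(np.radians(Y));d=t-s["tool_pos"]
    print("spin units",np.radians(yaw-Y)/0.1,"shift after spin /500:",np.array([c*d[0]+si*d[1],si*d[0]-c*d[1],-d[2]])/500)
E
python3 go.py 490 -150 208 12.8; python3 go.py 513.8 241.4 208 12.8
```

```text
t 1.15 pos [ 231.3947 -634.1606  208.2166] yaw 20.04 F [ 0.104  -0.3635  0.722 ] gap 86.9 grip 0.0
spin units 1.2637012711073121 shift after spin /500: [ 0.7189 -0.8297  0.0004]
t 1.15 pos [ 231.3947 -634.1606  208.2166] yaw 20.04 F [ 0.104  -0.3635  0.722 ] gap 86.9 grip 0.0
spin units 1.2637012711073121 shift after spin /500: [ 0.9387 -1.5825  0.0004]
```

Request:
apply_moves --series '[[[0,0,0,1.0,1],[0,0,0,0.264,1],[0.051,-0.059,0,0,1],[0.051,-0.059,0,0,1],[0.051,-0.059,0,0,1],[0.051,-0.059,0,0,1],[0.051,-0.059,0,0,1],[0.051,-0.059,0,0,1]]]'

```text
clock: 1.82
tool_pos: [342.0, -425.9, 208.4]
orientation: [3.121, 0.352, 0.0]
ft_force: [1.4, -0.1, 0.3]
finger_gap: 87.2
grip_force: 0.0
```

Request:
apply_moves --series '[[[0.051,-0.059,0,0,1],[0.051,-0.059,0,0,1],[0.051,-0.059,0,0,1],[0.051,-0.059,0,0,1],[0.051,-0.059,0,0,1],[0.051,-0.059,0,0,1],[0.051,-0.059,0,0,1],[0.051,-0.059,0,0,1]]]'

```text
clock: 2.48
tool_pos: [488.6, -150.6, 208.6]
orientation: [3.121, 0.352, 0.001]
ft_force: [0.5, -1.1, 0.4]
finger_gap: 86.8
grip_force: 0.0
```

```bash
python3 go.py 513.8 241.4 208 12.8
```

```text
t 2.48 pos [ 488.6424 -150.5963  208.5983] yaw 12.87 F [ 0.4873 -1.0985  0.3517] gap 86.8 grip 0.0
spin units 0.01184946601685095 shift after spin /500: [ 0.2228 -0.7534  0.0012]
```

Request:
apply_moves --series '[[[0.022,-0.075,0,0,1],[0.022,-0.075,0,0,1],[0.022,-0.075,0,0,1],[0.022,-0.075,0,0,1],[0.022,-0.075,0,0,1],[0.022,-0.075,0,0,1],[0.022,-0.075,0,0,1],[0.022,-0.075,0,0,1]]]'

```text
clock: 3.15
tool_pos: [507.3, 161.5, 208.5]
orientation: [3.122, 0.352, 0.001]
ft_force: [0.9, -0.2, -0.5]
finger_gap: 87.1
grip_force: 0.0
```

Request:
apply_moves --series '[[[0.022,-0.075,0,0,1],[0.022,-0.075,0,0,1],[0.002,-0.002,0,0,1],[0,0,0,0,1],[0,0,0,0,1],[0,0,0,0,1],[0,0,0,0,1],[0,0,0,0,1]]]'

```text
clock: 3.82
tool_pos: [513.3, 237.4, 208.2]
orientation: [3.122, 0.347, 0.0]
ft_force: [-0.5, -0.1, 0.4]
finger_gap: 87.1
grip_force: 0.0
```

```bash
python3 go.py 513.8 241.4 106 12.8; python3 - <<'E'
from meas import *
p=manip.read_camera("wrist");cv2.imwrite("pics/wr1.png",p["color"]);P=cloud(p)
x,y,z=P[...,0],P[...,1],P[...,2]
m=(np.hypot(x-513,y-241)<45)&(z>100)&(z<135);print(m.sum(),np.nanmean(P[m],0),rect(P,m) if m.sum() else 0)
for l in("crank_grip","jack_v","steady_v"):
    print(l,[(np.round(d["pixel"]),d["conf"],w(p,*d["pixel"],z={"crank_grip":100,"jack_v":94,"steady_v":110}[l])) for d in manip.mark_of(l,p)])
E
```

```text
t 3.82 pos [513.2944 237.4036 208.2121] yaw 12.67 F [-0.4819 -0.0641  0.4342] gap 87.1 grip 0.0
spin units -0.023046531347254727 shift after spin /500: [ 0.0028 -0.0076  0.2044]
449 [515.84 242.94 115.07] ((514.5008544921875, 242.75302124023438), (21.20323371887207, 19.849651336669922), 87.30109405517578)
crank_grip [(array([314., 188.]), 0.68, array([512.05, 243.49, 100.  ]))]
jack_v [(array([344.,  94.]), 0.89, array([603.64, 234.97,  94.  ])), (array([337.,  97.]), 0.89, array([599.88, 241.31,  94.  ]))]
steady_v [(array([482.,  93.]), 0.78, array([629.93, 120.07, 110.  ])), (array([445.,  99.]), 0.62, array([618.37, 149.98, 110.  ]))]
```

View pics/wr1.png

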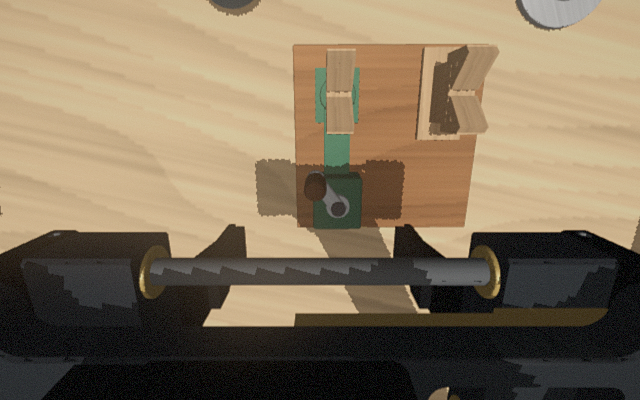

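The wrist view shows the handle at about (316,185). It's roughly 5 mm left of centre between the fingers, and the way down is clear.

Request:
apply_moves --series '[[[0.003,-0.009,0.02,0,1],[0,0,0.05,0,1],[0,0,0.05,0,1],[0,0,0.05,0,1],[0,0,0.034,0,1],[0,0,0,0,1],[0,0,0,0,0.2],[0,0,0,0,0.1]]]'

```text
clock: 4.68
tool_pos: [514.0, 244.5, 106.9]
orientation: [-3.121, -0.351, -0.002]
ft_force: [-0.1, -0.4, 0.4]
finger_gap: 80.0
grip_force: 0.0
```

Request:
apply_moves --series '[[[0,0,0,0,0],[0,0,0,0,0],[0,0,0,0,0],[0,0,0,0,0],[0,0,0,0,0],[0,0,0,0,0],[0,0,0,0,0],[0,0,0,0,0]]]'

```text
clock: 5.35
tool_pos: [513.4, 243.6, 106.1]
orientation: [3.122, 0.35, -0.0]
ft_force: [-0.2, 0.7, 1.9]
finger_gap: 28.4
grip_force: 0.0
```

```bash
python3 go.py; python3 - <<'E'
import numpy as np
# circle about crank axis, board-frame tool axes (x=board x, y=-board y)
a0=np.radians(49.3-12.8); aE=-np.pi-2*np.pi
N=32; a=np.linspace(a0,aE,N+1); 
X=40*np.cos(a);Y=40*np.sin(a)
print(a[1]-a[0]); 
for k,(dx,dy) in enumerate(zip(np.diff(X)/500,-np.diff(Y)/500)): print("[%.4f, %.4f, 0, 0, 0],"%(dx,dy),end="\n" if k%8==7 else " ")
E
```

```text
t 5.35 pos [513.3763 243.6401 106.1194] yaw 12.8 F [-0.1718  0.6561  1.9317] gap 28.4 grip 0.0
-0.3144319730546034
[0.0116, 0.0222, 0, 0, 0], [0.0041, 0.0247, 0, 0, 0], [-0.0037, 0.0248, 0, 0, 0], [-0.0112, 0.0224, 0, 0, 0], [-0.0176, 0.0178, 0, 0, 0], [-0.0222, 0.0115, 0, 0, 0], [-0.0247, 0.0041, 0, 0, 0], [-0.0248, -0.0038, 0, 0, 0],
[-0.0224, -0.0112, 0, 0, 0], [-0.0178, -0.0176, 0, 0, 0], [-0.0115, -0.0223, 0, 0, 0], [-0.0041, -0.0247, 0, 0, 0], [0.0038, -0.0248, 0, 0, 0], [0.0113, -0.0224, 0, 0, 0], [0.0176, -0.0178, 0, 0, 0], [0.0223, -0.0115, 0, 0, 0],
[0.0247, -0.0040, 0, 0, 0], [0.0248, 0.0038, 0, 0, 0], [0.0224, 0.0113, 0, 0, 0], [0.0178, 0.0177, 0, 0, 0], [0.0114, 0.0223, 0, 0, 0], [0.0040, 0.0247, 0, 0, 0], [-0.0039, 0.0248, 0, 0, 0], [-0.0113, 0.0223, 0, 0, 0],
[-0.0177, 0.0177, 0, 0, 0], [-0.0223, 0.0114, 0, 0, 0], [-0.0247, 0.0040, 0, 0, 0], [-0.0247, -0.0039, 0, 0, 0], [-0.0223, -0.0114, 0, 0, 0], [-0.0177, -0.0177, 0, 0, 0], [-0.0114, -0.0223, 0, 0, 0], [-0.0039, -0.0247, 0, 0, 0],
```

Request:
apply_moves --series '[[[0,0,0,0,0],[0,0,0,0,0],[0,0,0,0,0],[0,0,0,0,0],[0,0,0,0,0],[0,0,0,0,0],[0,0,0,0,0],[0,0,0,0,0]]]'

```text
clock: 6.02
tool_pos: [513.4, 243.7, 106.1]
orientation: [3.122, 0.35, 0.0]
ft_force: [0.0, -0.4, 0.5]
finger_gap: 0.9
grip_force: 0.0
```

```bash
python3 go.py
```

```text
t 6.02 pos [513.4016 243.6887 106.1384] yaw 12.8 F [ 0.0046 -0.4315  0.5003] gap 0.9 grip 0.0
```

```bash
python3 - <<'E'
from meas import *
p=manip.read_camera("wrist");q=manip.read_camera("scene")
a=cv2.resize(p["color"][100:400,120:520],(400,300));b=cv2.resize(q["color"][140:240,320:420],(400,400),interpolation=cv2.INTER_CUBIC)
o=np.zeros((400,800,3),np.uint8);o[:300,:400]=a;o[:,400:]=b;cv2.imwrite("pics/chk.png",o)
P=cloud(p);x,y,z=P[...,0],P[...,1],P[...,2]
m=(np.hypot(x-488,y-211)<60)&(z>72)&(z<125);print(m.sum(),rect(P,m) if m.sum()>3 else 0)
E
```

```text
727 ((520.7888793945312, 243.9943084716797), (9.439576148986816, 22.301416397094727), 7.160820484161377)
```

View pics/chk.png

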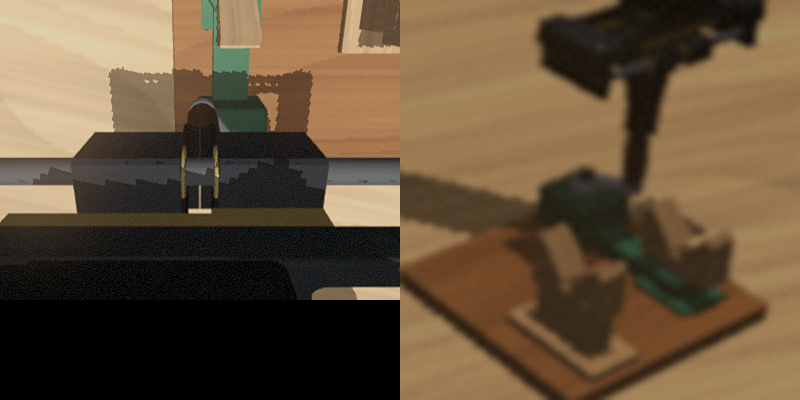

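```bash
python3 - <<'E'
from meas import *
p=manip.read_camera("wrist");P=cloud(p)
print(manip.get_obs()["tool_pos"])
for r in range(190,236,4): print(r,[tuple(np.round(P[r,c],0).astype(int)) if np.isfinite(P[r,c,0]) else None for c in (304,312,320,328,336,344)],p["color"][r,320])
print([(d["pixel"],d["conf"]) for d in manip.mark_of("crank_grip",p)])
q=manip.read_camera("scene");Q=cloud(q);x,y,z=Q[...,0],Q[...,1],Q[...,2]
m=(np.hypot(x-505,y-235)<70)&(z>72)&(z<130)
vs,us=np.nonzero(m)
for v in range(vs.min(),vs.max()+1,3):
    print(v,[tuple(np.round(Q[v,u]).astype(int)) for u in us[vs==v][::3]])
E
```

```text
[513.41 243.67 106.13]
190 [(np.int64(514), np.int64(259), np.int64(17)), (np.int64(516), np.int64(252), np.int64(18)), (np.int64(517), np.int64(245), np.int64(17)), (np.int64(518), np.int64(238), np.int64(16)), (np.int64(524), np.int64(232), np.int64(32)), (np.int64(526), np.int64(226), np.int64(33))] [ 54  80 110]
194 [(np.int64(510), np.int64(258), np.int64(17)), (np.int64(511), np.int64(251), np.int64(16)), (np.int64(514), np.int64(244), np.int64(18)), (np.int64(515), np.int64(237), np.int64(16)), (np.int64(521), np.int64(231), np.int64(32)), (np.int64(522), np.int64(225), np.int64(33))] [ 50  76 110]
198 [(np.int64(506), np.int64(257), np.int64(16)), (np.int64(507), np.int64(250), np.int64(15)), (np.int64(523), np.int64(246), np.int64(63)), (np.int64(514), np.int64(237), np.int64(27)), (np.int64(517), np.int64(231), np.int64(33)), (np.int64(519), np.int64(224), np.int64(33))] [59 66 65]
202 [(np.int64(502), np.int64(257), np.int64(16)), (np.int64(518), np.int64(251), np.int64(63)), (np.int64(522), np.int64(246), np.int64(70)), (np.int64(523), np.int64(240), np.int64(70)), (np.in
[... 2697 characters left out ...]
29), np.int64(112)), (np.int64(525), np.int64(235), np.int64(115))]
179 [(np.int64(513), np.int64(229), np.int64(98)), (np.int64(522), np.int64(235), np.int64(102)), (np.int64(522), np.int64(247), np.int64(99))]
182 [(np.int64(488), np.int64(202), np.int64(79)), (np.int64(491), np.int64(213), np.int64(78)), (np.int64(514), np.int64(234), np.int64(86)), (np.int64(525), np.int64(239), np.int64(91))]
185 [(np.int64(501), np.int64(207), np.int64(73)), (np.int64(504), np.int64(218), np.int64(72)), (np.int64(512), np.int64(225), np.int64(75)), (np.int64(519), np.int64(232), np.int64(77)), (np.int64(519), np.int64(244), np.int64(75))]
188 []
191 []
194 [(np.int64(571), np.int64(216), np.int64(75))]
```

```bash
python3 - <<'E'
from meas import *
q=manip.read_camera("scene");Q=cloud(q)
for v in range(154,192,2):
    print(v,[(tuple(int(k) if np.isfinite(k) else -1 for k in Q[v,u]),tuple(map(int,q["color"][v,u]))) for u in (376,379,382)])
a=q["color"][140:200,350:410];cv2.imwrite("pics/sc2.png",cv2.resize(a,(600,600),interpolation=cv2.INTER_CUBIC))
E
```

```text
154 [((526, 212, 200), (14, 22, 27)), ((538, 215, 205), (19, 28, 33)), ((554, 216, 212), (22, 37, 46))]
156 [((555, 194, 210), (33, 37, 42)), ((551, 207, 206), (43, 48, 51)), ((556, 215, 206), (27, 40, 49))]
158 [((557, 193, 204), (35, 40, 44)), ((534, 220, 188), (22, 28, 32)), ((553, 219, 197), (14, 26, 33))]
160 [((510, 226, 169), (39, 58, 74)), ((526, 226, 176), (12, 20, 28)), ((523, 240, 172), (11, 20, 26))]
162 [((509, 227, 161), (50, 77, 96)), ((523, 229, 167), (15, 19, 27)), ((523, 241, 165), (13, 21, 28))]
164 [((507, 230, 152), (52, 78, 99)), ((523, 230, 159), (12, 20, 28)), ((524, 242, 158), (15, 21, 29))]
166 [((505, 232, 143), (57, 86, 111)), ((523, 231, 152), (11, 21, 28)), ((519, 246, 147), (19, 25, 31))]
168 [((502, 234, 134), (49, 75, 96)), ((523, 232, 144), (15, 22, 29)), ((521, 245, 141), (11, 19, 27))]
170 [((510, 230, 131), (42, 64, 82)), ((519, 236, 134), (15, 22, 30)), ((524, 245, 135), (16, 21, 31))]
172 [((508, 233, 121), (46, 70, 89)), ((522, 234, 129), (16, 24, 31)), ((522, 247, 126), (19, 29, 36))]
174 [((514, 229, 118), (51, 78, 102)), ((518, 239, 118), (1
[... 162 characters left out ...]
, 103), (34, 52, 68)), ((522, 237, 105), (14, 23, 35)), ((374, 354, 3), (62, 95, 122))]
180 [((523, 226, 100), (30, 48, 62)), ((523, 238, 97), (16, 25, 35)), ((387, 346, 2), (64, 96, 123))]
182 [((518, 230, 89), (27, 43, 58)), ((525, 237, 91), (18, 26, 36)), ((394, 342, -1), (72, 107, 137))]
184 [((518, 231, 81), (25, 36, 47)), ((523, 240, 82), (15, 26, 39)), ((412, 331, 1), (78, 114, 146))]
186 [((516, 234, 71), (36, 42, 48)), ((516, 246, 68), (33, 44, 54)), ((420, 326, -1), (82, 121, 154))]
188 [((520, 232, 65), (36, 44, 49)), ((521, 243, 64), (58, 79, 98)), ((438, 315, 1), (79, 119, 151))]
190 [((513, 237, 53), (29, 44, 51)), ((446, 297, 1), (62, 91, 114)), ((452, 306, 3), (53, 80, 102))]
```

View pics/sc2.png

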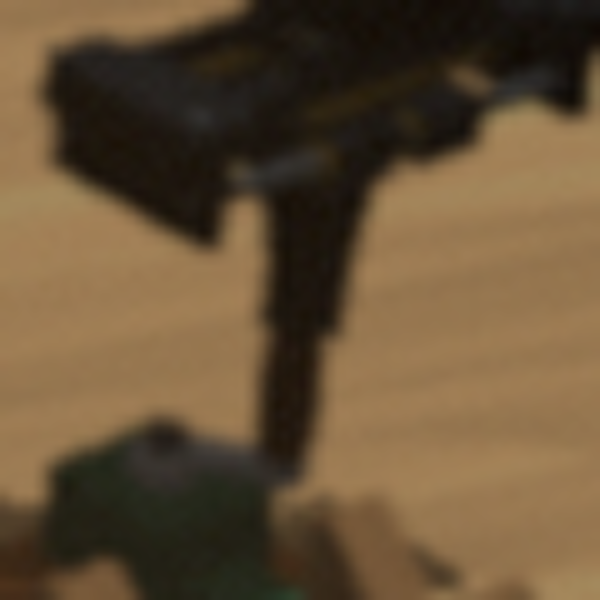

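The close-up shows the shut fingers ending around row 173, at z ≈ 120 and just above the handle. The true fingertips are therefore about 14 mm above the reported TCP z, not 25 mm below it. I'll trust what the cameras show: open the fingers and go down about 36 mm more, watching the force.

Request:
apply_moves --series '[[[0,0,0,0,0.6],[0,0,0,0,0.6],[0,0,0,0,0.6],[0,0,0,0,0.6],[0,0,0,0,0.6],[0,0,0,0,0.6],[0,0,0,0,0.6],[0,0,0,0,0.6]]]'

```text
clock: 6.98
tool_pos: [513.4, 243.7, 106.1]
orientation: [3.122, 0.35, 0.0]
ft_force: [-0.0, 0.6, -0.6]
finger_gap: 45.8
grip_force: 0.0
```

Request:
apply_moves --series '[[[0,0,0,0,0.6],[0.001,0.001,0.01,0,0.6],[0,0,0.015,0,0.6],[0,0,0.015,0,0.6],[0,0,0.015,0,0.6],[0,0,0.015,0,0.6],[0,0,0,0,0.6],[0,0,0,0,0.6]]]'

```text
clock: 7.65
tool_pos: [513.5, 243.1, 70.3]
orientation: [3.122, 0.35, -0.002]
ft_force: [0.1, -0.5, 0.2]
finger_gap: 52.4
grip_force: 0.0
```

```bash
python3 go.py; python3 - <<'E'
from meas import *
q=manip.read_camera("scene");p=manip.read_camera("wrist")
o=np.zeros((500,800,3),np.uint8);o[:400,:400]=cv2.resize(p["color"][150:300,220:420],(400,300)) .repeat(1,0)[:300] if False else cv2.resize(p["color"][130:330,220:420],(400,400))
o[:400,400:]=cv2.resize(q["color"][140:200,350:410],(400,400),interpolation=cv2.INTER_CUBIC);cv2.imwrite("pics/chk2.png",o[:400])
E
```

```text
t 7.65 pos [513.5484 243.1457  70.3214] yaw 12.81 F [ 0.0662 -0.4845  0.208 ] gap 52.4 grip 0.0
```

View pics/chk2.png

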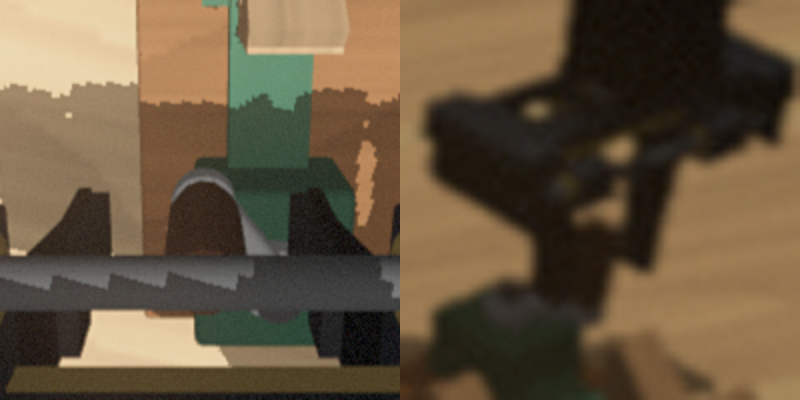

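The handle is now between the fingers in both views, well inside the gap. Closing.

Request:
apply_moves --series '[[[0,0,0,0,0],[0,0,0,0,0],[0,0,0,0,0],[0,0,0,0,0],[0,0,0,0,0],[0,0,0,0,0],[0,0,0,0,0],[0,0,0,0,0]]]'

```text
clock: 8.42
tool_pos: [514.0, 243.0, 71.2]
orientation: [3.122, 0.35, -0.0]
ft_force: [-0.2, -1.9, 0.7]
finger_gap: 21.0
grip_force: 30.0
```

```bash
python3 go.py
```

```text
t 8.42 pos [514.016  243.0418  71.2494] yaw 12.79 F [-0.1821 -1.9304  0.715 ] gap 21.0 grip 30.0
```

Gripped at 21 mm with 30 N. Starting to wind, first 8 steps.

Request:
apply_moves --series '[[[0.0116,0.0222,0,0,0],[0.0041,0.0247,0,0,0],[-0.0037,0.0248,0,0,0],[-0.0112,0.0224,0,0,0],[-0.0176,0.0178,0,0,0],[-0.0222,0.0115,0,0,0],[-0.0247,0.0041,0,0,0],[-0.0248,-0.0038,0,0,0]]]'

```text
clock: 9.08
tool_pos: [484.2, 171.5, 71.3]
orientation: [-3.122, -0.346, -0.002]
ft_force: [1.7, 6.4, -2.9]
finger_gap: 20.8
grip_force: 30.0
```

```bash
python3 go.py; python3 - <<'E'
from h import *
s=manip.get_obs();d=s["tool_pos"][:2]-[487.7,211.1];print(d,np.hypot(*d),np.degrees(np.arctan2(d[1],d[0]))-12.8)
E
```

```text
t 9.08 pos [484.224  171.5314  71.2626] yaw 12.64 F [ 1.6847  6.3647 -2.9026] gap 20.8 grip 30.0
[ -3.4759546  -39.56859834] 39.720979782655384 -107.82033426200597
```

Request:
apply_moves --series '[[[-0.0224,-0.0112,0,0,0],[-0.0178,-0.0176,0,0,0],[-0.0115,-0.0223,0,0,0],[-0.0041,-0.0247,0,0,0],[0.0038,-0.0248,0,0,0],[0.0113,-0.0224,0,0,0],[0.0176,-0.0178,0,0,0],[0.0223,-0.0115,0,0,0]]]'

```text
clock: 9.75
tool_pos: [467.2, 244.7, 71.1]
orientation: [3.116, 0.35, -0.001]
ft_force: [2.4, -5.6, 3.5]
finger_gap: 21.3
grip_force: 30.0
```

Request:
apply_moves --series '[[[0.0247,-0.004,0,0,0],[0.0248,0.0038,0,0,0],[0.0224,0.0113,0,0,0],[0.0178,0.0177,0,0,0],[0.0114,0.0223,0,0,0],[0.004,0.0247,0,0,0],[-0.0039,0.0248,0,0,0],[-0.0113,0.0223,0,0,0]]]'

```text
clock: 10.42
tool_pos: [526.3, 195.5, 71.2]
orientation: [-3.122, -0.348, -0.004]
ft_force: [1.5, 0.6, 1.7]
finger_gap: 21.1
grip_force: 30.0
```

```bash
python3 go.py; python3 - <<'E'
from h import *
s=manip.get_obs();d=s["tool_pos"][:2]-[487.7,211.1];print(d,np.hypot(*d),np.degrees(np.arctan2(d[1],d[0]))-12.8)
E
```

```text
t 10.42 pos [526.3452 195.453   71.239 ] yaw 12.71 F [1.4989 0.6041 1.7029] gap 21.1 grip 30.0
[ 38.64517809 -15.64697841] 41.69265790066512 -34.842446527910965
```

Request:
apply_moves --series '[[[-0.0177,0.0177,0,0,0],[-0.0223,0.0114,0,0,0],[-0.0247,0.004,0,0,0],[-0.0247,-0.0039,0,0,0],[-0.0223,-0.0114,0,0,0],[-0.0177,-0.0177,0,0,0],[-0.0114,-0.0223,0,0,0],[-0.0039,-0.0247,0,0,0]]]'

```text
clock: 11.08
tool_pos: [450.0, 204.2, 71.4]
orientation: [-3.122, -0.351, -0.008]
ft_force: [12.4, 0.1, -9.0]
finger_gap: 20.9
grip_force: 30.0
```

Request:
apply_moves --series '[[[0,0,0,0,0],[0,0,0,0,0],[0,0,0,0,0],[0,0,0,0,0],[0,0,0,0,0],[0,0,0,0,0],[0,0,0,0,0],[0,0,0,0,0]]]'

```text
clock: 11.75
tool_pos: [450.0, 204.4, 71.3]
orientation: [-3.121, -0.351, -0.005]
ft_force: [6.2, 1.9, -4.1]
finger_gap: 21.0
grip_force: 30.0
```

```bash
python3 go.py; python3 - <<'E'
from meas import *
s=manip.get_obs();d=s["tool_pos"][:2]-[487.7,211.1];print(d,np.hypot(*d),np.degrees(np.arctan2(d[1],d[0]))-12.8)
for cam in("wrist","top","scene"):
    P=cloud(manip.read_camera(cam));x,y,z=P[...,0],P[...,1],P[...,2]
    # board-frame coordinates
    c,si=np.cos(np.radians(12.8)),np.sin(np.radians(12.8));bx=c*(x-564.4)+si*(y-167.1);by=-si*(x-564.4)+c*(y-167.1)
    for n,s0 in(("jack",60),("steady",-60)):
        m=(abs(by-s0)<10)&(z>60)&(z<125)
        for lo,hi in((-2,32-0),(78,112)):pass
        a=m&(abs(abs(bx-55)-34.5)<2.5);b=m&(abs(bx-55)<26)
        print(cam,n,"lips",a.sum(),np.nanmedian(z[a]) if a.any() else 0,"V intercept",np.median(z[b]-abs(bx[b]-55)) if b.any() else 0)
E
```

```text
t 11.75 pos [450.0398 204.4396  71.2877] yaw 12.83 F [ 6.228   1.9334 -4.0928] gap 21.0 grip 30.0
[-37.66  -6.66] 38.244599837572274 -182.77063525654927
wrist jack lips 79 87.37978789258958 V intercept 0
wrist steady lips 438 82.17184103591902 V intercept 0
top jack lips 32 104.60856844958187 V intercept 76.26856957371247
top steady lips 32 104.85630677240033 V intercept 76.32382271104909
scene jack lips 15 103.08625868788204 V intercept 75.54972829993079
scene steady lips 22 98.76985983981172 V intercept 76.70334685638971
```

Both V's now match in the top view, 76.27 against 76.32 mm, and the crank arm points to the board's -x. Releasing and going up.

Request:
apply_moves --series '[[[0,0,0,0,0.5],[0,0,0,0,0.5],[0,0,0,0,0.5],[0,0,0,0,0.5],[0,0,0,0,0.5],[0,0,0,0,0.5],[0,0,-0.02,0,0.5],[0,0,-0.04,0,0.5]]]'

```text
clock: 12.57
tool_pos: [447.2, 203.3, 100.1]
orientation: [3.12, 0.351, -0.008]
ft_force: [-0.2, 0.1, 0.4]
finger_gap: 43.4
grip_force: 0.0
```

Request:
apply_moves --series '[[[0,0,-0.06,0,1],[0,0,-0.07,0,1],[0,0,-0.05,0,1],[0,0,0,0,1],[0,0,0,0,1],[0,0,0,0,1],[0,0,0,0,1],[0,0,0,0,1]]]'

```text
clock: 13.23
tool_pos: [448.2, 203.7, 189.9]
orientation: [3.121, 0.35, -0.004]
ft_force: [0.1, -0.1, 0.4]
finger_gap: 84.6
grip_force: 0.0
```

```bash
python3 go.py 490 -100 200 12.8;python3 go.py 565.5 -220.9 190 104; python3 go.py 565.5 -220.9 190 -76;  python3 - <<'E'
from meas import *
print(manip.get_obs()["qpos"])
p=manip.read_camera("scene");P=cloud(p);x,y,z=P[...,0],P[...,1],P[...,2]
t=manip.get_obs()["tool_pos"]
m=(np.hypot(x-t[0],y-t[1])<75)&(z>125)
print("lowest gripper pts",np.sort(z[m])[:60:5], t)
p=manip.read_camera("top");P=cloud(p);x,y,z=P[...,0],P[...,1],P[...,2]
c,si=np.cos(np.radians(12.8)),np.sin(np.radians(12.8));bx=c*(x-564.4)+si*(y-167.1);by=-si*(x-564.4)+c*(y-167.1)
for n,s0 in(("jack",60),("steady",-60)):
    b=(abs(by-s0)<10)&(z>60)&(z<125)&(abs(bx-55)<26);print(n,b.sum(),np.median(z[b]-abs(bx[b]-55)))
lg=(np.hypot(x-565,y+221)<125)&(z>15);print(rect(P,lg))
E
```

```text
t 13.23 pos [448.1605 203.7465 189.9304] yaw 12.81 F [ 0.1299 -0.0524  0.4069] gap 84.6 grip 0.0
spin units 0.0013402223298186304 shift after spin /500: [-0.053   0.6109 -0.0201]
t 13.23 pos [448.1605 203.7465 189.9304] yaw 12.81 F [ 0.1299 -0.0524  0.4069] gap 84.6 grip 0.0
spin units -15.916062555858467 shift after spin /500: [-0.8808  0.0222 -0.0001]
t 13.23 pos [448.1605 203.7465 189.9304] yaw 12.81 F [ 0.1299 -0.0524  0.4069] gap 84.6 grip 0.0
spin units 15.499863980039464 shift after spin /500: [ 0.8808 -0.0222 -0.0001]
[-0.04  0.24 -0.54  1.95  0.14  0.99 -2.  ]
lowest gripper pts [203.53 206.95 208.18 209.5  211.82 213.3  215.21 216.51 217.3  218.5
 220.66 221.68] [448.28 203.85 190.04]
jack 175 76.54489646067219
steady 174 76.4230185764913
((565.2762451171875, -220.43408203125), (201.26878356933594, 48.04119110107422), 14.180001258850098)
```

Tip height is the reported z plus 14 mm here too, so the offset is constant. The V's still match and the log hasn't moved. Moving to the log.

Request:
apply_moves --series '[[[0.021,0.07,0,-0.227,1],[0,0.08,0,0,1],[0,0.08,0,0,1],[0,0.08,0,0,1],[0,0.08,0,0,1],[0,0.08,0,0,1],[0,0.08,0,0,1],[0,0.08,0,0,1]]]'

```text
clock: 14.0
tool_pos: [535.0, -101.0, 190.6]
orientation: [-3.118, -0.386, 0.002]
ft_force: [1.1, 0.6, 0.2]
finger_gap: 87.2
grip_force: 0.0
```

Request:
apply_moves --series '[[[0,0.08,0,0,1],[0,0.08,0,0,1],[0,0.08,0,0,1],[0,0.01,0,0,1],[0,0,0.04,0,1],[0,0,0.06,0,1],[0,0,0.06,0,1],[0,0,0,0,1]]]'

```text
clock: 14.67
tool_pos: [560.9, -219.0, 104.8]
orientation: [-3.112, -0.385, 0.018]
ft_force: [-1.4, -0.2, -0.9]
finger_gap: 87.0
grip_force: 0.0
```

```bash
python3 go.py 565.3 -220.7 -6 14.1;  python3 - <<'E'
from meas import *
p=manip.read_camera("wrist");cv2.imwrite("pics/wr2.png",p["color"]);P=cloud(p);x,y,z=P[...,0],P[...,1],P[...,2]
lg=(np.hypot(x-565,y+221)<125)&(z>20)&(z<60);print(rect(P,lg),np.nanpercentile(z[lg],[50,95]))
E
```

```text
t 14.67 pos [ 560.9241 -218.9862  104.7758] yaw 14.11 F [-1.3732 -0.166  -0.8616] gap 87.0 grip 0.0
spin units 0.002458305013885382 shift after spin /500: [0.0077 0.0055 0.2216]
((566.3505249023438, -220.46566772460938), (201.5999298095703, 48.6141471862793), 14.0989351272583) [44.55 51.52]
```

View pics/wr2.png

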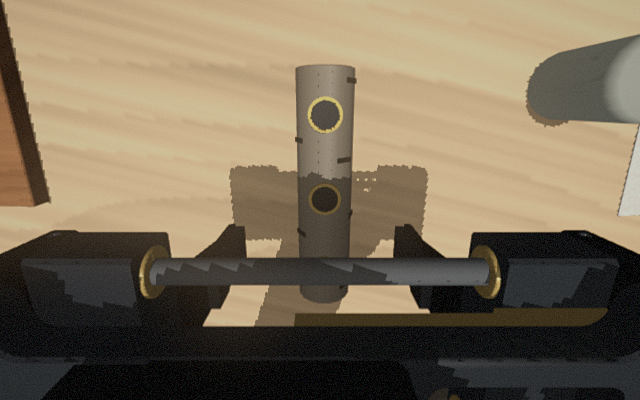

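The wrist view shows the log (cups at (325,115) and (325,200)) lined up midway between the open fingers, clear of both. Going down.

Request:
apply_moves --series '[[[0,0,0.03,0,1],[0,0,0.05,0,1],[0,0,0.05,0,1],[0,0,0.05,0,1],[0,0,0,0,1],[0,0,0,0,1],[0,0,0,0,1],[0,0,0,0,1]]]'

```text
clock: 15.38
tool_pos: [567.6, -220.8, 23.7]
orientation: [3.116, 0.385, 0.006]
ft_force: [-0.7, 0.6, 0.7]
finger_gap: 87.3
grip_force: 0.0
```

```bash
python3 go.py 565.6 -220.7 -6 14.1
```

```text
t 15.38 pos [ 567.6417 -220.826    23.6779] yaw 14.11 F [-0.6774  0.6319  0.665 ] gap 87.3 grip 0.0
spin units 0.0009083598430466414 shift after spin /500: [-0.0039 -0.0012  0.0594]
```

Request:
apply_moves --series '[[[-0.003,-0.001,0.01,0,1],[0,0,0.015,0,1],[0,0,0.015,0,1],[0,0,0.01,0,1],[0,0,0,0,1],[0,0,0,0,1],[0,0,0,0,1],[0,0,0,0,1]]]'

```text
clock: 16.05
tool_pos: [564.3, -220.3, -3.7]
orientation: [3.118, 0.386, 0.001]
ft_force: [0.6, -0.3, 0.2]
finger_gap: 87.0
grip_force: 0.0
```

```bash
python3 go.py 565.6 -220.7 -6 14.1; python3 - <<'E'
from meas import *
q=manip.read_camera("scene");Q=cloud(q);x,y,z=Q[...,0],Q[...,1],Q[...,2]
# camera-side finger: lowest points of dark pixels off the log
c,s=np.cos(np.radians(14.1)),np.sin(np.radians(14.1));a=c*(x-565.6)+s*(y+220.7);b=-s*(x-565.6)+c*(y+220.7)
for sg in(1,-1):
    m=(abs(a)<15)&(b*sg>38)&(b*sg<62)&(z>4);print(sg,m.sum(),np.sort(z[m])[:12],q["color"][m].mean(0) if m.any() else 0)
a=q["color"][200:290,210:300];cv2.imwrite("pics/sc3.png",cv2.resize(a,(600,600),interpolation=cv2.INTER_CUBIC))
E
```

```text
t 16.05 pos [ 564.35   -220.295    -3.6659] yaw 14.1 F [ 0.5645 -0.2603  0.1692] gap 87.0 grip 0.0
spin units 0.00021969665885712008 shift after spin /500: [0.0022 0.0014 0.0047]
1 165 [ 4.28 11.5  13.16 13.92 14.15 15.63 16.2  16.75 16.99 17.09 18.07 19.04] [26.62 37.24 46.15]
-1 225 [11.29 13.2  13.34 13.62 13.84 14.35 14.82 15.17 15.34 16.04 17.11 17.28] [33.1  42.42 49.65]
```

View pics/sc3.png

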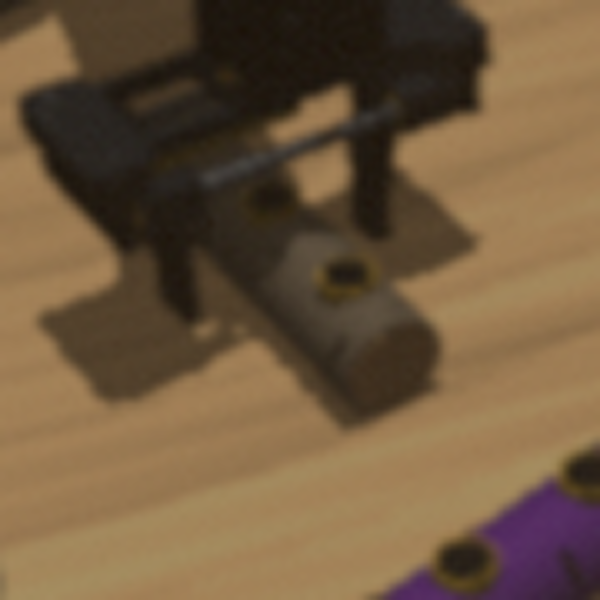

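The fingers straddle the log with tips about 10 mm above the bench, near (190,320) and (375,235) in the crop. I'll go 3 mm lower and close.

Request:
apply_moves --series '[[[0.002,0.001,0.006,0,1],[0,0,0,0,0],[0,0,0,0,0],[0,0,0,0,0],[0,0,0,0,0],[0,0,0,0,0],[0,0,0,0,0],[0,0,0,0,0]]]'

```text
clock: 16.77
tool_pos: [565.3, -220.8, -6.7]
orientation: [3.117, 0.386, 0.001]
ft_force: [-0.1, -3.0, 1.8]
finger_gap: 48.6
grip_force: 1.8
```

Request:
apply_moves --series '[[[0,0,0,0,0],[0,0,0,0,0],[0,0,0,0,0],[0,0,0,0,0],[0,0,0,0,0],[0,0,0,0,0],[0,0,0,0,0],[0,0,0,0,0]]]'

```text
clock: 17.43
tool_pos: [565.4, -220.9, -6.7]
orientation: [3.117, 0.385, 0.001]
ft_force: [0.5, -2.6, -0.1]
finger_gap: 47.1
grip_force: 30.0
```

```bash
python3 go.py 565.6 -220.7 180 14.1
```

```text
t 17.43 pos [ 565.4115 -220.9476   -6.6641] yaw 14.09 F [ 0.4698 -2.5741 -0.1019] gap 47.1 grip 30.0
spin units -0.0017479394552736174 shift after spin /500: [ 0.0005 -0.0004 -0.3733]
```

Gripped at 47 mm, so the log axis is at reported z + 31.2 mm. Lifting, while a script works out the turning transfer.

Request:
apply_moves --series '[[[0,0,-0.006,0,0],[0,0,-0.02,0,0],[0,0,-0.05,0,0],[0,0,-0.06,0,0],[0,0,-0.06,0,0],[0,0,-0.06,0,0],[0,0,-0.05,0,0],[0,0,-0.03,0,0]]]'

```text
clock: 18.1
tool_pos: [566.0, -219.7, 164.7]
orientation: [3.117, 0.387, 0.005]
ft_force: [-0.0, -0.5, -3.3]
finger_gap: 47.4
grip_force: 30.0
```

```bash
python3 go.py; python3 - <<'E'
from h import *
d=(np.array([618.0,179.2])-[565.4,-220.9])/500
N=16;Y0,Y1=14.1,102.8
f=np.full(N,1.);f[0]=f[-1]=.5;f/=f.sum()
for k in range(N):
    Y=np.radians(Y0+(Y1-Y0)*(k+.0)/N);c,s=np.cos(Y),np.sin(Y);e=d*f[k]
    print("[%.4f, %.4f, 0, %.3f, 0],"%(c*e[0]+s*e[1],s*e[0]-c*e[1],-np.radians(Y1-Y0)/N/.1),end="\n" if k%8==7 else " ")
E
```

```text
t 18.1 pos [ 566.0214 -219.7497  164.7132] yaw 14.15 F [-0.0411 -0.5436 -3.3039] gap 47.4 grip 30.0
[0.0099, -0.0250, 0, -0.968, 0], [0.0245, -0.0479, 0, -0.968, 0], [0.0290, -0.0453, 0, -0.968, 0], [0.0333, -0.0423, 0, -0.968, 0], [0.0372, -0.0389, 0, -0.968, 0], [0.0408, -0.0351, 0, -0.968, 0], [0.0440, -0.0310, 0, -0.968, 0], [0.0468, -0.0266, 0, -0.968, 0],
[0.0491, -0.0219, 0, -0.968, 0], [0.0510, -0.0171, 0, -0.968, 0], [0.0524, -0.0121, 0, -0.968, 0], [0.0534, -0.0070, 0, -0.968, 0], [0.0538, -0.0018, 0, -0.968, 0], [0.0537, 0.0034, 0, -0.968, 0], [0.0531, 0.0086, 0, -0.968, 0], [0.0260, 0.0068, 0, -0.968, 0],
```

Request:
apply_moves --series '[[[0.0099,-0.025,0,-0.968,0],[0.0245,-0.0479,0,-0.968,0],[0.029,-0.0453,0,-0.968,0],[0.0333,-0.0423,0,-0.968,0],[0.0372,-0.0389,0,-0.968,0],[0.0408,-0.0351,0,-0.968,0],[0.044,-0.031,0,-0.968,0],[0.0468,-0.0266,0,-0.968,0]]]'

```text
clock: 18.77
tool_pos: [590.3, -18.5, 161.3]
orientation: [-2.736, -1.542, 0.002]
ft_force: [-1.2, -0.1, -3.4]
finger_gap: 47.1
grip_force: 30.0
```

Request:
apply_moves --series '[[[0.0491,-0.0219,0,-0.968,0],[0.051,-0.0171,0,-0.968,0],[0.0524,-0.0121,0,-0.968,0],[0.0534,-0.007,0,-0.968,0],[0.0538,-0.0018,0,-0.968,0],[0.0537,0.0034,0,-0.968,0],[0.0531,0.0086,0,-0.968,0],[0.026,0.0068,0,-0.968,0]]]'

```text
clock: 19.43
tool_pos: [615.8, 184.6, 161.6]
orientation: [-1.946, -2.463, -0.002]
ft_force: [0.9, 1.1, -2.5]
finger_gap: 47.5
grip_force: 30.0
```

Request:
apply_moves --series '[[[0,0,0.01,0,0],[0,0,0.01,0,0],[0,0,0.01,0,0],[0,0,0,0,0],[0,0,0,0,0],[0,0,0,0,0],[0,0,0,0,0],[0,0,0,0,0]]]'

```text
clock: 20.1
tool_pos: [617.7, 179.3, 146.5]
orientation: [1.96, 2.455, 0.001]
ft_force: [-0.1, -0.4, -3.7]
finger_gap: 47.2
grip_force: 30.0
```

```bash
python3 go.py 618 179.2 78.8 102.8; python3 - <<'E'
from meas import *
p=manip.read_camera("top");P=cloud(p);x,y,z=P[...,0],P[...,1],P[...,2]
c,s=np.cos(np.radians(12.8)),np.sin(np.radians(12.8));bx=c*(x-564.4)+s*(y-167.1);by=-s*(x-564.4)+c*(y-167.1)
m=(abs(bx-55)<40)&(abs(by)<130)&(abs(by)>45)&(z>140)&(z<215)&(p["color"].max(2)>0)
for a,b in((-130,-50),(50,130)):
    k=m&(by>a)&(by<b);print(k.sum(),np.nanmean(bx[k]),by[k].min(),by[k].max(),np.nanpercentile(z[k],[50,95])) if k.any() else print("none")
p=manip.read_camera("scene");print([(d["pixel"],d["conf"]) for d in manip.mark_of("log",p)])
E
```

```text
t 20.1 pos [617.7002 179.3341 146.5045] yaw 102.8 F [-0.1209 -0.3926 -3.6898] gap 47.2 grip 30.0
spin units -0.0005907275160357587 shift after spin /500: [-0.0004  0.0005  0.1354]
461 50.62370940902837 -99.22822106444842 -50.24250734344358 [199.5  207.67]
122 42.06172157841699 79.06153138926031 101.71752664353002 [197.36 203.58]
[([204.6, 194.6], 0.92), ([280.8, 291.1], 0.84), ([380.8, 173.6], 0.71)]
```

The log spans y from -99 to +102 on the board line, so it's centred. Lowering to about 5 mm above the seat.

Request:
apply_moves --series '[[[0,0,0.02,0,0],[0,0,0.03,0,0],[0,0,0.03,0,0],[0,0,0.025,0,0],[0,0,0.015,0,0],[0,0,0.006,0,0],[0,0,0,0,0],[0,0,0,0,0]]]'

```text
clock: 20.92
tool_pos: [617.8, 180.0, 83.5]
orientation: [1.959, 2.456, 0.001]
ft_force: [-0.8, 0.1, -3.2]
finger_gap: 47.5
grip_force: 30.0
```

```bash
python3 go.py 618 179.2 78.8 102.8; python3 - <<'E'
from meas import *
p=manip.read_camera("top");P=cloud(p);x,y,z=P[...,0],P[...,1],P[...,2]
c,s=np.cos(np.radians(12.8)),np.sin(np.radians(12.8));bx=c*(x-564.4)+s*(y-167.1);by=-s*(x-564.4)+c*(y-167.1)
m=(abs(bx-55)<45)&(by<-76)&(by>-130)&(z>80)&(z<160)
print(m.sum(),"bx",np.percentile(bx[m],[1,5,95,99]),"top line", bx[m][z[m]>np.percentile(z[m],70)].mean(),np.percentile(z[m],[90,98]))
m=(abs(bx-55)<45)&(by>76)&(by<130)&(z>80)&(z<160);print(m.sum(),"bx",np.percentile(bx[m],[1,5,95,99]),np.percentile(z[m],[90,98]))
E
```

```text
t 20.92 pos [617.8179 179.9658  83.5025] yaw 102.84 F [-0.8168  0.1297 -3.1735] gap 47.5 grip 30.0
spin units 0.007800331667953627 shift after spin /500: [-0.0016  0.      0.0094]
201 bx [29.86 31.25 72.49 76.54] top line 52.877296783058185 [139.69 142.73]
156 bx [30.2  30.63 63.55 68.11] [139.39 141.78]
```

Request:
apply_moves --series '[[[0,0,0.001,0,0],[0,0,0.001,0,0],[0,0,0.001,0,0],[0,0,0.001,0,0],[0,0,0.001,0,0],[0,0,0.001,0,0],[0,0,0,0,0],[0,0,0,0,0]]]'

```text
clock: 21.63
tool_pos: [617.6, 179.6, 80.2]
orientation: [1.959, 2.456, 0.0]
ft_force: [0.5, 0.3, -2.7]
finger_gap: 47.6
grip_force: 30.0
```

Request:
apply_moves --series '[[[0,0,0.001,0,0],[0,0,0.001,0,0],[0,0,0.001,0,0],[0,0,0,0,0],[0,0,0,0,0],[0,0,0,0,0],[0,0,0,0,0],[0,0,0,0,0]]]'

```text
clock: 22.3
tool_pos: [618.3, 180.0, 79.3]
orientation: [1.958, 2.455, 0.003]
ft_force: [2.7, 0.7, 2.6]
finger_gap: 47.2
grip_force: 30.0
```

Contact: Fz went from -3 to +2.6 at z 79.3, as expected. I'll lower it a touch more to be fully seated, then open.

Request:
apply_moves --series '[[[0,0,0.001,0,0],[0,0,0,0,0],[0,0,0,0,0],[0,0,0,0,0],[0,0,0,0,0],[0,0,0,0,0],[0,0,0,0,0],[0,0,0,0,0]]]'

```text
clock: 22.97
tool_pos: [618.4, 180.0, 79.1]
orientation: [1.958, 2.455, 0.003]
ft_force: [1.3, 0.5, 6.3]
finger_gap: 47.1
grip_force: 30.0
```

```bash
python3 go.py; python3 - <<'E'
from h import *
print(manip.get_obs()["wrist_torque"])
E
```

```text
t 22.97 pos [618.429  180.0188  79.1357] yaw 102.83 F [1.28   0.5188 6.283 ] gap 47.1 grip 30.0
[-0.01248227 -0.49428696 -0.00185441]
```

Request:
apply_moves --series '[[[0,0,0,0,0.6],[0,0,0,0,0.65],[0,0,0,0,0.7],[0,0,0,0,0.8],[0,0,0,0,0.9],[0,0,0,0,1],[0,0,0,0,1],[0,0,0,0,1]]]'

```text
clock: 23.63
tool_pos: [617.4, 179.6, 78.1]
orientation: [-1.959, -2.456, 0.0]
ft_force: [-0.5, 0.1, -0.2]
finger_gap: 83.6
grip_force: 0.0
```

Request:
apply_moves --series '[[[0,0,0,0,1],[0,0,0,0,1],[0,0,-0.01,0,1],[0,0,-0.02,0,1],[0,0,-0.04,0,1],[0,0,-0.06,0,1],[0,0,-0.07,0,1],[0,0,-0.07,0,1]]]'

```text
clock: 24.3
tool_pos: [617.1, 179.8, 215.3]
orientation: [-1.958, -2.456, -0.0]
ft_force: [1.0, -0.1, 0.1]
finger_gap: 87.2
grip_force: 0.0
```

Request:
apply_moves --series '[[[-0.07,0,0,0,1],[-0.08,0,0,0,1],[-0.08,0,0,0,1],[-0.08,0,0,0,1],[-0.08,0,0,0,1],[-0.06,0,0,0,1],[-0.03,0,0,0,1],[0,0,0,0,1]]]'

```text
clock: 24.97
tool_pos: [671.5, -59.6, 213.4]
orientation: [1.967, 2.447, -0.002]
ft_force: [0.6, 0.3, -0.1]
finger_gap: 86.9
grip_force: 0.0
```

```bash
python3 go.py; python3 - <<'E'
from meas import *
p=manip.read_camera("top");P=cloud(p);x,y,z=P[...,0],P[...,1],P[...,2]
c,s=np.cos(np.radians(12.8)),np.sin(np.radians(12.8));bx=c*(x-564.4)+s*(y-167.1);by=-s*(x-564.4)+c*(y-167.1)
m=(abs(bx-55)<45)&(abs(by)<130)&(z>112)&(z<160)
print(m.sum(),"by",by[m].min(),by[m].max(),"bx",bx[m].min(),bx[m].max())
for a,b in((-98,-70),(-30,-20),(20,30),(70,98)):
    k=m&(by>a)&(by<b);print(a,np.percentile(z[k],[80,90]),np.median(bx[k]))
q=manip.read_camera("scene")
o=np.zeros((400,800,3),np.uint8);o[:,:400]=cv2.resize(p["color"][120:250,180:310],(400,400),interpolation=cv2.INTER_CUBIC)
o[:,400:]=cv2.resize(q["color"][140:270,310:440],(400,400),interpolation=cv2.INTER_CUBIC);cv2.imwrite("pics/fin.png",o)
E
```

```text
t 24.97 pos [671.4984 -59.634  213.3706] yaw 102.42 F [ 0.6244  0.2663 -0.0584] gap 86.9 grip 0.0
1692 by -98.77501785657833 102.76167538580694 bx 29.686654276379024 78.74452413815365
-98 [134.29 135.93] 50.860143962135155
-30 [133.61 134.67] 50.984513256769056
20 [134.16 134.82] 50.687130531419946
70 [135.32 137.73] 51.28219499763395
```

View pics/fin.png

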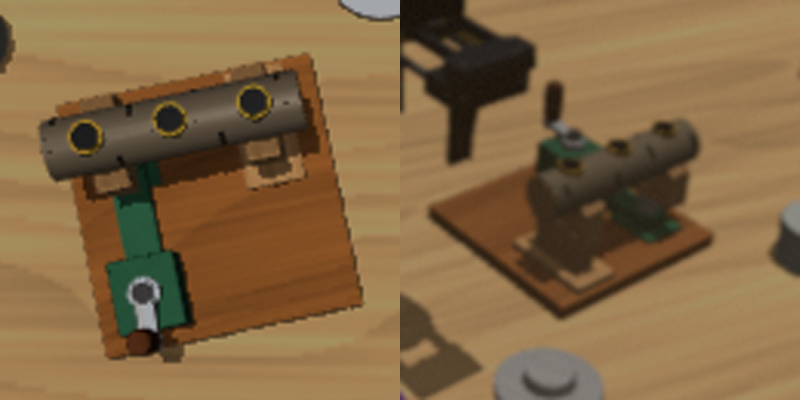

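The log lies across both notches with its cups up, centred to within 2 mm and level within measurement noise. One quick check of the crank angle before handing in.

```bash
python3 - <<'E'
from meas import *
for cam in("top","scene"):
    P=cloud(manip.read_camera(cam));x,y,z=P[...,0],P[...,1],P[...,2]
    m=(np.hypot(x-448.7,y-202.2)<25)&(z>88)&(z<125);q=P[m]
    print(cam,m.sum(),np.mean(q,0),rect(P,m))
    if cam=="top":
        d=np.array(rect(P,m)[0])-[487.7,211.1];print(np.hypot(*d),(np.degrees(np.arctan2(d[1],d[0]))-12.8)%360)
E
```

```text
top 86 [448.26 201.7  114.32] ((448.0266418457031, 203.37115478515625), (19.08284568786621, 20.362407684326172), 0.48660871386528015)
40.419183509741096 178.22383017794937
scene 63 [454.48 199.09 106.21] ((452.907470703125, 200.17591857910156), (21.497196197509766, 19.98011016845703), 60.76824188232422)
```

The crank is within about 2° of level, or under 0.1 mm of height. Handing in.

```bash
python3 -c "
from rig import manip
print(manip.hand_in())"
```

```text
the job is handed in; nothing more can be done
None
```

The job is handed in: the crank was wound until both V notches matched to about 0.1 mm, and the small brown log lies level across them, centred within about 2 mm, cups up and set down gently, with nothing else on the bench handled (about 25 s used).

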